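# Free the jar carousel and hold the bolt jar at the front

### The job

The jar carousel on the bench is parked and locked: press the button on its front bracket fully down and let it spring back up, which frees the catch. Then turn the carousel until the jar with the bolt glued on its lid stands at the front, straight in line behind the button, with every jar still standing in its cup and the other things on the bench left where they lie. The carousel spins freely once it is unlocked, so finish with the gripper still closed on the handle on top of it, holding it still there while I unscrew that lid; do not let go at the end.

Things in the scene. Friction and masses are not known exactly. Their poses are not given: they have to be found in the camera images.
- carousel_base: Fixed foot of the jar carousel: plywood disc 196 mm across, 12 mm thick, with a tongue 62 mm wide reaching 178 mm from the axis to the front; on it a folded steel bracket (48 x 40 mm, 59 mm high) with the release button. Origin: on the carousel's vertical axis at bench level; z up; its own -x axis points to the FRONT, towards the button (roughly towards the robot).
- platter: Turning platter, 210 mm across, top 47 mm above the bench, on a free bearing (drag 0.04 N m, turns 6 rad either way); five cups (57 mm bore, 12 mm deep) at 72 degree steps, 70 mm from the axis; spindle and handle in the middle. Origin: on the axis, 31 mm up. Axes parallel to carousel_base's when parked and locked; then two jars stand 36 degrees either side of the front, none at the front.
- handle (a point): Centre of the wooden handle bar on the carousel's axis, 165 mm above the bench: 66 mm long along the platter's y axis, 16 mm wide along its x axis, 26 mm high, rounded edges; grip it across its 16 mm width from above. Under it a 20 mm spindle; the jars' samples reach at most 133 mm above the bench. Axes as the platter's.
- button_top (a point): Centre of the top of the release button, a plain metal cap 26 mm across on the steel bracket at the front of the carousel, 146 mm from its axis, 75 mm above the bench when up. Pressed straight down.
- button (a joint): Travel of the release button in m: 0 up, 0.008 fully down. A spring pushes it back up; it starts to move at about 3 N, fully down takes about 7 N.
- catch (a joint): Angle in rad of the steel bell-crank catch under the button: 0 locked (its nose stands between two prongs on the platter's rim and blocks turning), about 0.45 clear. A full press of the button swings it clear; its stiff pivot keeps it clear when the button comes up. The platter turns freely beyond 0.3.
- jar_bolt: Clear screw-top jar, 54 mm across, 66 mm high to the top of its plain steel lid, loose in one of the five cups (which one varies), its centre 70 mm from the axis. Glued on its lid: a hexagon-head bolt lying on its side, 48 mm long, 17 mm high. The jar wanted at the front. Origin: centre of its underside, 47 mm above the bench; z up.
- jar_nut: Clear screw-top jar, 54 mm across, 66 mm high to the top of its plain steel lid, loose in one of the five cups (which one varies), its centre 70 mm from the axis. Glued on its lid: a hexagon nut 27 mm across, 13 mm high. Origin: centre of its underside, 47 mm above the bench; z up.
- jar_washer: Clear screw-top jar, 54 mm across, 66 mm high to the top of its plain steel lid, loose in one of the five cups (which one varies), its centre 70 mm from the axis. Glued on its lid: a flat round washer 33 mm across, 3 mm thick. Origin: centre of its underside, 47 mm above the bench; z up.
- jar_wing: Clear screw-top jar, 54 mm across, 66 mm high to the top of its plain steel lid, loose in one of the five cups (which one varies), its centre 70 mm from the axis. Glued on its lid: a wing nut with two raised wings, 40 mm across, about 18 mm high. Origin: centre of its underside, 47 mm above the bench; z up.
- jar_dowel: Clear screw-top jar, 54 mm across, 66 mm high to the top of its plain steel lid, loose in one of the five cups (which one varies), its centre 70 mm from the axis. Glued on its lid: two short wooden dowels side by side, 30 mm long, 10 mm thick. Origin: centre of its underside, 47 mm above the bench; z up.
- electrical_tape: Roll of black tape 58 mm across, 19 mm high, lying beside the carousel. To be left alone.
- pliers: Pliers with blue handles, 176 mm long, lying beside the carousel. To be left alone.
- sanding_block: Cork sanding block, 66 x 112 x 33 mm, to the right. To be left alone.
- tape_measure: Yellow tape measure, 36 x 83 x 63 mm, to the right. To be left alone.
Not all that is in view belongs to the job. Leave any black or turquoise look-alike of the jar_washer alone.

How it is judged:
By the outcome, as a careful person would: the job done as asked, in the order asked, and still so for the second after the job is handed in, while the arm keeps its last pose, push and grip.
It also fails if it takes over 61 s, if anything falls off the work surface, if the arm or the gripper's body presses on something with over 40 N, if the wrist force passes 120 N, or if a joint passes its speed limit or range.

### The arm

A 6-joint arm with a two-finger parallel gripper is mounted at the origin on a cart in front of the work surface, level with it; the furniture and walls round the work are solid. World frame = base frame: x ahead of the robot, y to its left, z up, the work surface at z = 0. Lengths are in m, angles in rad, forces in N, time in s.
With the tool pointing down it reaches from about 0.3 to 0.85 m from the base axis. Payload 5.4 kg.
Tool frame: the origin (TCP) lies between the finger pads, 19 mm behind the fingertips; this is the grasp point; z points along the fingers, y is the line along which they close (so a half turn about z gives the same grasp; the last joint's range is limited). The gripper opens to 85 mm and grips with 20 to 120 N. Pads are 22 mm wide; open, the fingers measure 114 mm over their backs; the gripper's body (76 mm by 85 mm) begins 54 mm behind the grasp point. The pads swing forward as they close: fully open they stand 13 mm farther back than shut.
Start: joints at [-1.426, 0.158, 1.597, -0, 1.386, -0.21], TCP at [0.2, -0.539, 0.25] pointing down, gripper open.
Joint ranges: [-2.91, 2.91], [-0.94, 2.29], [0.18, 2.7], [-1.29, 4.43], [0.17, 2.64], [-3, 3]. Speed limits (rad/s): [2.57, 2.57, 3.14, 3.14, 3.14, 3.14].

### API

Orientations are given as a 3x3 rotation matrix whose columns are the frame's x, y, z axes.
In Python, from cell import * gives the robot as it stands. Calls block until the motion is done:
- move_pose(position, orientation): joint-space move of the TCP to a pose.
- move_l(position, rot=None, velocity=0.15, threshold=None): straight line of the TCP; rot=None keeps the orientation; velocity is the mean speed in m/s. With threshold (N) it stops when the force on the tool has changed by that much, and returns True; else False.
- set_joints(angles): joint-space move.
- gripper_to(opening): finger opening in m; the grip force is fixed at half the most; returns when the fingers have stopped.
- pause(seconds).
- ik(position, orientation): joint angles nearest the present ones, or None.
- state(): the state.
- get_image(name): name is "scene" or "top" or "wrist"; returns (picture, depth): 384x512x3 uint8, red, green, blue; 384x512 float32, m along the optical axis (not along the pixel's ray), 0 where there is no reading.
- camera_params(name): a dict with "fx", "fy", "cx", "cy" (pixels), "dist" ([k1, k2, p1, p2, k3] as OpenCV has them; the pictures are not rectified), "eye" and "attitude" of the camera in the world. Camera axes: x right, y down, z forward; pixel columns grow to the right and rows downward; lengths in m; the calibration is good to about 2 mm. A picture is of the moment at which its call begins: read the wrist's pose just before it. camera_params takes no time and is no camera call; for the wrist camera it gives the pose at the moment of the call.
A pose or a line that the arm cannot do raises PlanningError and nothing moves.
- finish_job(): hands the job in; it is judged then, once.
The state is a dict: "clock": time; "joint_pos": joint angles; "qvel": joint speeds; "effort": joint torques, N m; "tool_pos": TCP position; "tool_rot": TCP orientation; "force": force on the tool from outside, world axes, zero at the start; "wrist_torque": the same for the moment, N m; "width": finger opening in m; "grip_force": force on a finger pad.
Only numpy, scipy, OpenCV 4.12 (cv2) and the standard library are available. Lean on these libraries where they do the work, as an engineer would, in place of code of your own. Each camera call takes 0.05 s, during which the arm holds its last target. There are 200 camera calls.

## Working session

There is one attempt and no reset: what is moved stays moved. The work goes in short steps, each a Python script; the robot and the scene stay as the last script left them, time stands still between calls to the robot, and variables do not carry over. Pictures are saved under pics/ and viewed, at most 10 in all, crops included, and the job is handed in when it is done.

```bash
mkdir -p pics; ls; python3 - <<'E'
from cell import *
import cv2, numpy as np
for n in ("scene","top"):
    im,d=get_image(n); cv2.imwrite(f"pics/{n}0.png",im[:,:,::-1]); np.savez(f"pics/{n}0.npz",im=im,d=d)
    print(n,camera_params(n))
print(state()["clock"])
E
```

```text
pics
scene {'fx': 425.4200545637044, 'fy': 425.4200545637044, 'cx': 259.72997041319104, 'cy': 191.90321620178494, 'dist': array([-0.03107459,  0.        ,  0.        ,  0.        ,  0.        ]), 'eye': array([-0.43229563,  0.49343734,  0.81367963]), 'attitude': array([[-0.49842322, -0.46787537,  0.72984035],
       [-0.86682368,  0.25553915, -0.4281547 ],
       [ 0.01382026, -0.84604514, -0.5329321 ]])}
top {'fx': 352.1309902498453, 'fy': 352.1309902498453, 'cx': 253.56465549914728, 'cy': 191.35829990337686, 'dist': array([0.00581959, 0.        , 0.        , 0.        , 0.        ]), 'eye': array([ 0.36082197, -0.07030605,  1.11266479]), 'attitude': array([[ 0.01205523, -0.98739661,  0.15780558],
       [-0.99973709, -0.00882351,  0.02116375],
       [-0.01950462, -0.15801923, -0.98724338]])}
0.1
```

View pics/top0.png

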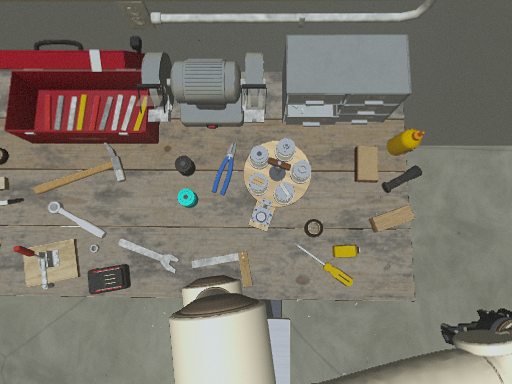

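View pics/scene0.png

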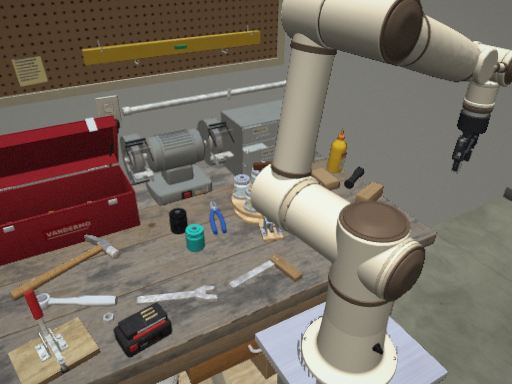

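The top view shows the carousel at about (277,173) and its button at about (262,212). The jars stand at (285,147), (259,154), (301,170), (284,192) and (258,183). The black and turquoise look-alikes are at (184,165) and (187,198). Next I'll take a close crop of the lids and a first localisation.

```bash
cat > h.py <<'E'
import numpy as np, cv2
from cell import *
def ray(c,px,z):
    K=np.array([[c["fx"],0,c["cx"]],[0,c["fy"],c["cy"]],[0,0,1]])
    u=cv2.undistortPoints(np.array(px,float).reshape(-1,1,2),K,c["dist"]).reshape(-1,2)
    d=np.c_[u,np.ones(len(u))]@np.array(c["attitude"]).T
    return c["eye"]+d*((z-c["eye"][2])/d[:,2])[:,None]
def proj(c,P):
    K=np.array([[c["fx"],0,c["cx"]],[0,c["fy"],c["cy"]],[0,0,1]])
    R=np.array(c["attitude"]).T
    return cv2.projectPoints(np.array(P,float).reshape(-1,1,3),cv2.Rodrigues(R)[0],-R@c["eye"],K,c["dist"])[0].reshape(-1,2)
def down(a):  # tool down, tool y axis (closing line) at angle a in the world
    y=np.array([np.cos(a),np.sin(a),0]); z=np.array([0,0,-1.]); return np.c_[np.cross(y,z),y,z]
E
python3 - <<'E'
from h import *
im=cv2.imread("pics/top0.png"); c=camera_params("top")
cv2.imwrite("pics/crop0.png",cv2.resize(im[132:236,225:330],None,fx=5.7,fy=5.7,interpolation=cv2.INTER_CUBIC))
hsv=cv2.cvtColor(im,cv2.COLOR_BGR2HSV)
print(hsv[165,262],hsv[200,280],hsv[230,290],hsv[173,250])
for z,px in ((.047,[(277,173)]),(.113,[(285,147),(259,154),(301,170),(284,192),(258,183)]),(.178,[(278,163)]),(.075,[(262,213)])): print(ray(c,px,z).round(3))
E
```

```text
[ 25  48 132] [ 26  40 126] [ 21  33 133] [ 20  70 190]
[[ 0.589 -0.119  0.047]]
[[ 0.653 -0.139  0.113]
 [ 0.631 -0.063  0.113]
 [ 0.584 -0.185  0.113]
 [ 0.52  -0.136  0.113]
 [ 0.545 -0.061  0.113]]
[[ 0.589 -0.116  0.178]]
[[ 0.462 -0.074  0.075]]
```

View pics/crop0.png

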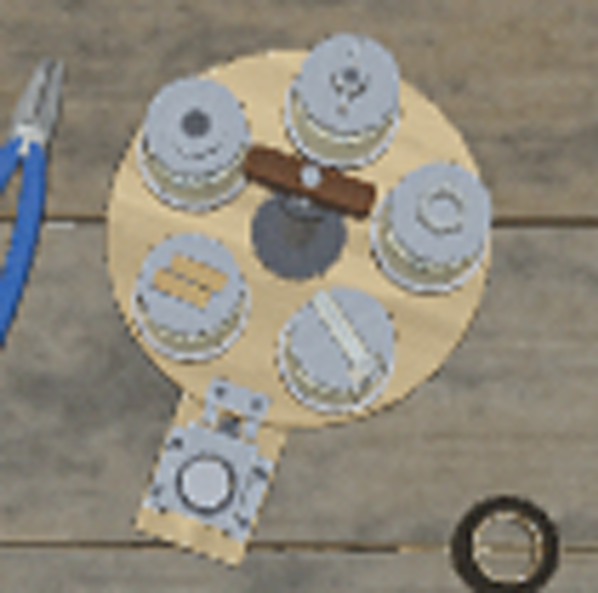

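The bolt jar is at crop (345,340), which is top px (285,192), in front and to the right. The dowels are at (190,285), the nut at (440,215), the wing nut at (347,80), the washer at (195,122) and the button at (206,481). The bolt is the clear choice. It needs about −36° (clockwise from above). I'll refine the position with the wrist camera from above.

```bash
python3 - <<'E'
from h import *
c=camera_params("top")
p=lambda x,y:(225+(x+.5)/5.7-.5,132+(y+.5)/5.7-.5)
b=ray(c,[p(206,481)],.075)[0]; a=ray(c,[p(310,177)],.178)[0]
L=ray(c,[p(195,122),p(347,78),p(440,213),p(338,338),p(191,280)],.113)
print(b.round(4),a.round(4),L.mean(0).round(4),np.hypot(*(b-a)[:2]),np.degrees(np.arctan2(*(b-a)[1::-1])))
move_l([.2,-.539,.40],velocity=.3)
q=state()["joint_pos"]
for ang in (-20,160,-56,124):
    print(ang,[None if (j:=ik([.585,-.115,z],down(np.radians(ang)))) is None else np.round(j,2) for z in (.165,.40)])
j=ik([.46,-.10,.40],down(np.radians(-20))); print(j)
move_pose([.46,-.10,.40],down(np.radians(-20))); gripper_to(0.0)
pause(.2)
c=camera_params("wrist"); im,d=get_image("wrist"); np.savez("pics/w1.npz",im=im,d=d,**c); cv2.imwrite("pics/w1.png",im[:,:,::-1])
s=state(); print(c["eye"],s["tool_pos"],s["force"],s["clock"])
E
```

```text
[ 0.4533 -0.0701  0.075 ] [ 0.5899 -0.1184  0.178 ] [ 0.591  -0.1178  0.113 ] 0.14492103802889672 160.50984492797045
-20 [array([-0.4 ,  0.29,  1.62, -0.  ,  1.24, -0.05]), array([-0.4 ,  0.16,  1.3 , -0.  ,  1.68, -0.05])]
160 [None, None]
-56 [array([-0.4 ,  0.29,  1.62, -0.  ,  1.24,  0.58]), array([-0.4 ,  0.16,  1.3 , -0.  ,  1.68,  0.58])]
124 [array([-0.4 ,  0.29,  1.62, -0.  ,  1.24, -2.56]), array([-0.4 ,  0.16,  1.3 , -0.  ,  1.68, -2.56])]
[-4.71601393e-01 -1.71981442e-01  1.63447536e+00 -4.44089210e-16
  1.67909873e+00 -1.22535543e-01]
[ 0.48191307 -0.03672096  0.5239841 ] [ 0.46000981 -0.09997046  0.40000504] [ 0.29317319  0.3209229  -0.13799672] 3.6167
```

View pics/w1.png

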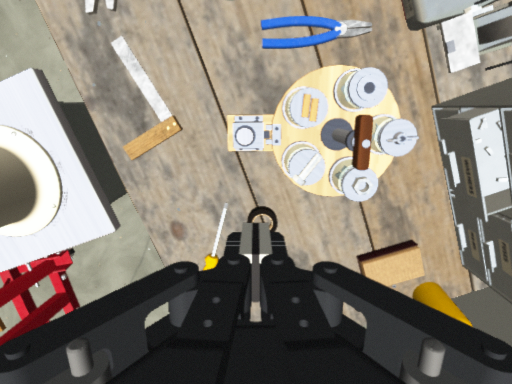

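The wrist view shows the button at about (245,134), the handle knob at about (366,143) and the bolt jar at about (305,164). I'll cross-check these against the top view.

```bash
python3 - <<'E'
from h import *
f=np.load("pics/w1.npz"); c={k:f[k] for k in f.files}
for k in("fx","fy","cx","cy"): c[k]=float(c[k])
im=f["im"]; g=cv2.cvtColor(im,cv2.COLOR_RGB2GRAY)
z=cv2.resize(g[110:160,220:272],None,fx=8,fy=8,interpolation=cv2.INTER_CUBIC)
C=cv2.HoughCircles(z,cv2.HOUGH_GRADIENT,1,20,param1=100,param2=20,minRadius=55,maxRadius=110)
print(C[0][:3])
for x,y,r in C[0][:2]:
    print(ray(c,[((x+.5)/8-.5+220,(y+.5)/8-.5+110)],.075).round(4))
hsv=cv2.cvtColor(im,cv2.COLOR_RGB2HSV)
m=cv2.inRange(hsv,(0,90,30),(14,255,140)); m[:,:345]=0;m[:105]=0;m[175:]=0;m[:,385:]=0
cs=max(cv2.findContours(m,0,2)[0],key=cv2.contourArea); r=cv2.minAreaRect(cs); print("handle",r,r[1][0]*r[1][1])
bx=cv2.boxPoints(r); W=ray(c,bx,.172)[:,:2]; print(W.round(4),W.mean(0).round(4))
e=W[1]-W[0]; e2=W[2]-W[1]; e=e if np.hypot(*e)>np.hypot(*e2) else e2; print(np.hypot(*e),np.degrees(np.arctan2(e[1],e[0])))
print("platter", ray(c,[(337,130)],.047))
print("exp. px button, handle from top est", proj(c,[[.4533,-.0701,.075],[.5899,-.1184,.178]]))
E
```

```text
[[198.5 206.5  83.7]
 [193.5 226.5  64.3]
 [213.5 221.5  64.1]]
[[ 0.4533 -0.0677  0.075 ]]
[[ 0.4511 -0.0709  0.075 ]]
handle ((361.8647766113281, 141.9877166748047), (16.3869686126709, 54.32144546508789), 5.194429397583008) 890.1638218313092
[[ 0.568  -0.1427]
 [ 0.5904 -0.0826]
 [ 0.608  -0.0907]
 [ 0.5864 -0.1514]] [ 0.5882 -0.1169]
0.06416591352187132 69.53238882074321
platter [[ 0.5935424  -0.11226836  0.047     ]]
exp. px button, handle from top est [[244.9496879  136.88204575]
 [365.34139893 143.91361603]]
```

```bash
python3 - <<'E'
from h import *
R=down(np.radians(-20)); B=np.array([.4525,-.0688])
move_pose([*B,.125],R); pause(.2)
print("w",state()["width"])
t=move_l([*B,.080],velocity=.02,threshold=14); s=state(); print(t,s["tool_pos"],s["force"],s["clock"])
pause(.2); s=state(); print(s["tool_pos"],s["force"])
E
```

```text
w 4.001654715932196e-05
True [ 0.45254208 -0.06879768  0.08569824] [-2.50889114  0.1871356   6.95349782] 6.6667
[ 0.45251918 -0.06879244  0.08568155] [-1.86203226  0.6219393   6.30893806]
```

```bash
python3 - <<'E'
from h import *
R=down(np.radians(-20)); B=np.array([.4525,-.0688])
for z in (.0850,.0843,.0836):
    t=move_l([*B,z],velocity=.01,threshold=25); pause(.15); s=state(); print(t,s["tool_pos"][2],s["force"])
    if s["force"][2]>15: break
move_l([*B,.125],velocity=.08); pause(.1)
c=camera_params("wrist"); im,d=get_image("wrist"); cv2.imwrite("pics/w2.png",im[:,:,::-1])
move_l([*B,.26],velocity=.2); 
gripper_to(.05)
A=np.array([.589,-.1178]); R=down(np.radians(-19.8))
move_l([*A,.26],R,velocity=.2); move_l([*A,.166],velocity=.1,threshold=10); s=state(); print(s["tool_pos"],s["force"],s["clock"])
E
```

```text
False 0.08568009649103889 [-2.98419978  1.61268011  8.14699589]
False 0.08556465302830457 [-6.28721785  3.18096162 14.45130728]
False 0.08547818964067333 [-9.08352485  2.84605533 19.91483405]
[ 0.58957702 -0.11805184  0.16696092] [ 0.25491094  1.17040792 -0.14951494] 12.2083
```

View pics/w2.png

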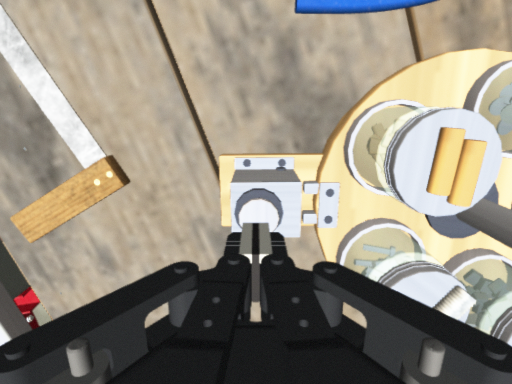

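The button hit its hard stop (8.5 mm, 20 N) and came back up. Its cap shows at (258,210). Now I'll grip the handle.

```bash
python3 - <<'E'
from h import *
gripper_to(0.0); pause(.3); s=state(); print(s["width"],s["grip_force"],s["tool_pos"],s["force"],s["wrist_torque"],s["clock"])
A=np.array([.589,-.1178])
move_l([*A,.166],down(np.radians(-19.8-6)),velocity=.02) if False else None
move_pose([*A,.166],down(np.radians(-19.8-5))); pause(.2)
s=state(); print(s["width"],s["tool_pos"],s["force"],s["wrist_torque"],np.degrees(np.arctan2(s["tool_rot"][1,1],s["tool_rot"][0,1])),s["clock"])
E
```

```text
0.01700822323527284 58.594239950180054 [ 0.59091306 -0.11851471  0.1673111 ] [ 5.34166199 -0.91339341 -1.40517298] [-0.19718803 -0.8219462   0.00957471] 12.9167
0.016616651883835484 [ 0.59092583 -0.11852311  0.16730848] [ 4.89292179 -2.39247042 -0.84794788] [-0.24070224 -0.803874   -0.06183663] -24.81735188077967 13.3667
```

```bash
python3 - <<'E'
from h import *
A=np.array([.591,-.1187])
for a in np.arange(-27,-56,-3).tolist()+[-55.8]:
    move_pose([*A,.1673],down(np.radians(a)))
pause(.5)
s=state(); print(s["width"],s["grip_force"],s["tool_pos"],s["force"],s["wrist_torque"],np.degrees(np.arctan2(s["tool_rot"][1,1],s["tool_rot"][0,1])),s["clock"])
for n in("top","wrist"):
    c=camera_params(n); im,d=get_image(n); np.savez(f"pics/{n}3.npz",im=im,d=d,**c); cv2.imwrite(f"pics/{n}3.png",im[:,:,::-1])
t=cv2.resize(cv2.imread("pics/top3.png")[132:236,225:330],None,fx=5.7,fy=5.7,interpolation=cv2.INTER_CUBIC); cv2.imwrite("pics/crop3.png",t)
E
```

```text
0.016614688963741225 59.12333071231842 [ 0.5910569  -0.1186123   0.16734086] [ 2.71551681  2.80515407 -1.32243136] [ 0.57955702 -0.38136283  0.03608079] -55.78857736183416 16.6167
```

View pics/crop3.png

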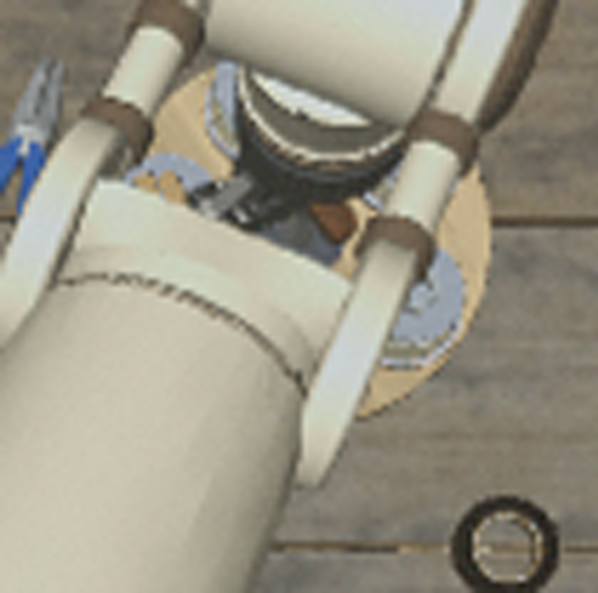

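View pics/wrist3.png

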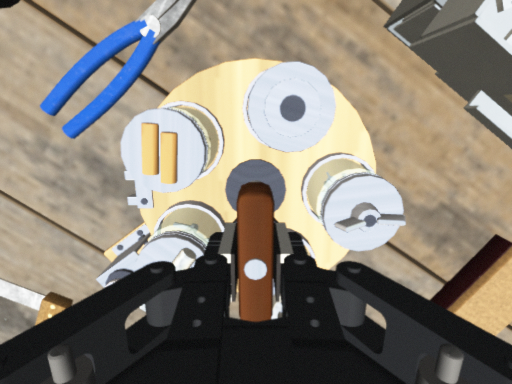

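The wrist view shows the handle held square in the pads and all the jars in their cups. The dowels are at (163,150), the washer at (290,107), the wing nut at (362,211), and the bolt jar at about (180,255) is next to the bracket. I'll check the angle numerically from the lid circles.

```bash
python3 - <<'E'
from h import *
f=np.load("pics/wrist3.npz"); c={k:f[k] for k in f.files}
for k in("fx","fy","cx","cy"): c[k]=float(c[k])
g=cv2.cvtColor(f["im"],cv2.COLOR_RGB2GRAY); A=np.array([.5912,-.1187])
for n,(x,y),off in (("dowel",(163,150),-72),("washer",(290,107),-144),("wing",(362,211),144)):
    z=cv2.resize(g[y-60:y+60,x-60:x+60],None,fx=4,fy=4,interpolation=cv2.INTER_CUBIC)
    C=cv2.HoughCircles(cv2.GaussianBlur(z,(0,0),2),cv2.HOUGH_GRADIENT,1,400,param1=80,param2=20,minRadius=145,maxRadius=195)[0][0]
    P=ray(c,[(C[0]/4+x-60,C[1]/4+y-60)],.113)[0,:2]; v=P-A
    print(n,C/4,P.round(4),np.hypot(*v).round(4),(np.degrees(np.arctan2(v[1],v[0]))-off)%360)
b=np.array([.4533,-.0701])
for q in ([.4533,-.0701],[.4533,-.0677],[.4525,-.0688]): v=np.array(q)-A; print(np.degrees(np.arctan2(v[1],v[0])),np.hypot(*v))
print(proj(c,[[.4525,-.0688,.075]]))
E
```

```text
dowel [56.875 63.375 44.175] [ 0.5908 -0.047 ] 0.0717 162.33425541319406Traceback (most recent call last):
  File "<stdin>", line 7, in <module>
TypeError: 'NoneType' object is not subscriptable
```

```bash
python3 - <<'E'
from h import *
def load(p):
    f=np.load(p); c={k:f[k] for k in f.files}
    for k in("fx","fy","cx","cy"): c[k]=float(c[k])
    return c,cv2.cvtColor(f["im"],cv2.COLOR_RGB2GRAY)
def circ(g,x,y,w,r0,r1,s=4):
    z=cv2.resize(g[y-w:y+w,x-w:x+w],None,fx=s,fy=s,interpolation=cv2.INTER_CUBIC)
    C=cv2.HoughCircles(cv2.GaussianBlur(z,(0,0),2),cv2.HOUGH_GRADIENT,1,2000,param1=60,param2=8,minRadius=int(r0*s),maxRadius=int(r1*s))[0][0]/s
    return C[0]+x-w,C[1]+y-w,C[2]
def fit(P,offs):  # similarity-free: rigid fit of 70 mm pentagon corners -> axis, front-jar angle
    o=np.radians(offs); m=.07*np.exp(1j*o); p=P[:,0]+1j*P[:,1]
    k=np.vdot(m-m.mean(),p-p.mean()); k/=abs(k); t=p.mean()-k*m.mean()
    print("axis",np.round([t.real,t.imag],4),"angle",np.degrees(np.angle(k))%360,"res mm",np.round(abs(p-t-k*m)*1e3,1)); return t
c,g=load("pics/wrist3.npz")
C=[circ(g,x,y,55,40,48) for x,y in((163,150),(290,107),(362,211))]; print(np.round(C,1))
fit(ray(c,[q[:2] for q in C],.113),[-72,-144,144])
c,g=load("pics/w1.npz")
C=[circ(g,x,y,28,15,25,8) for x,y in((306,106),(368,87),(397,136),(359,184),(305,165))]; print(np.round(C,1))
t=fit(ray(c,[q[:2] for q in C],.113),[-72,-144,144,72,0])   # parked: bolt angle = front+36
b=ray(c,[(244.3,135.3),(244.9,136.9)],.075); print([np.degrees(np.angle(x+1j*y-t)) for x,y,_ in b],[abs(x+1j*y-t) for x,y,_ in b])
E
```

```text
[[159.1 153.6  44.8]
 [292.1 107.4  45.6]
 [366.1 218.1  42. ]]
axis [ 0.5895 -0.1182] angle 160.40656768035754 res mm [1.9 1.4 2.2]
[[302.8 105.3  21.5]
 [369.6  89.4  22. ]
 [395.4 138.7  18. ]
 [358.8 182.3  19.3]
 [310.2 170.2  21.3]]
axis [ 0.5887 -0.1176] angle 197.0350868928681 res mm [7.5 4.8 3.2 3.4 6.8]
[np.float64(159.7213427279271), np.float64(160.67421488754093)] [np.float64(0.14443429543849365), np.float64(0.14356155009789603)]
```

The fitted front-jar angle is 160.4°, against a front direction of 160.2 ± 0.5°. The catch is free, since the turn met only drag torque, and the grip is firm. I'll hand in.

```bash
python3 - <<'E'
from h import *
s=state(); print(s["width"],s["grip_force"],s["clock"]); print(finish_job())
E
```

```text
0.017149721686059292 59.12372052669525 16.7167
the job is handed in; nothing more can be done
None
```

The job is handed in: I pressed the button fully down and let it spring back, then turned the carousel 36° clockwise so the bolt jar should be at the front, within about 1° by my measurements, with the gripper still closed on the handle.

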